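# Set the cutter height on a small spindle moulder

## Task

Set up the small spindle moulder for the groove on the pattern stick that stands in its rest: push the red-handled release pin down through the hole in the catch so that the guard springs open, and stand the pin back in its block. Thread every ring laid out fully home on the spindle: if that groove is near the stick's bottom edge the blue cutter goes on first and all the steel collars above it, if near the top edge all the collars first and the cutter above them; the brass clamp ring always goes on last. Then swing the guard shut until its catch snaps, leaving the patterns and the other things on the bench alone.

Things in the scene. Friction and masses are not known exactly. Their poses are not given: they have to be found in the camera images.
- machine: green bench spindle moulder, fixed; origin on the spindle axis at bench level, x to its back, y left, z up. In mm: table top z 58, x -97..127, y +-77; flange dia 34 to z 66; spindle dia 20 to z 126, tapering to dia 10 at its tip z 135; fence cheeks x 63..75 to z 92; guard column x 100 to z 156; catch housing x -95..-53, y -24..20, to z 165.
- seat (a point): centre of the flange's top face on the spindle axis, where the lowest ring rests, 66 mm above the bench; axes as the machine's
- release_hole (a point): mouth of the round hole (diameter 15 mm) in the top of the catch housing, 165 mm above the bench, opening straight up. The brass plunger's top lies 10 mm below the mouth.
- catch (a joint): travel of the spring catch: 0 up (latching), grows to 0.010 m as the plunger is pushed down; 2 N to start, 5.5 N at the end. From about 0.006 m the guard is free. It springs up by itself, and the closing guard's tongue pushes it down over its ramp.
- guard (a joint): yellow swing guard with clear disc (dia 86 mm, 140 to 146 mm above the bench) over the spindle: 0 = shut; released, its spring swings it counter-clockwise seen from above (to the right) to its stop at 1.9 rad and keeps it there. Pulling its knob back takes about 3 N, plus up to 10 N to snap over the catch at the end; unlatched it swings open again.
- guard_knob (a point): middle of the guard's black round knob (diameter 18 mm, 34 mm tall including its foot, top 180 mm above the bench, this point 163 mm), on the arm 100 mm from the hinge; over the spindle when shut. It can be pinched from above and turns freely in the fingers.
- guard_hinge (a point): on the guard's vertical hinge axis, 140 mm above the bench
- release_pin: wooden pin (diameter 9 mm, tapered tip, 36 mm long) under an upright red handle (diameter 22 to 24 mm, 68 mm tall), 104 mm in all; origin at the tip, z up along the handle: handle from 36 to 104 mm above the tip. It stands in its block, handle on the block's top.
- pin_block_hole0 (a point): mouth of the hole (diameter 15 mm, right through) in the top of the dark wooden pin block (50 x 50 x 40 mm, fixed), 40 mm above the bench; the pin's tip stands 36 mm below it
- cutter: blue cutter head, ring of outer diameter 56, bore 24, height 16 mm, dark gullets flush in its rim; origin at the centre of its underside, z up
- clamp_ring: brass clamp ring, outer diameter 38, bore 24, height 10 mm; origin at the centre of its underside, z up
- collar_1: steel spacing collar, outer diameter 44, bore 24, height 12 mm; origin at the centre of its underside, z up; lies flat on the bench. One to three collars are laid out. All rings lie to the right of the machine or in the lane behind the vice: the vice and its board fill x < 0.585 m at y -0.12..0.12 m (to 150 mm up); the tool box wall behind stands at x 0.72 m, 130 mm high.
- collar_2: as collar_1 (may be absent)
- collar_3: as collar_1 (may be absent)
- pattern_light: light wooden pattern stick 22 x 110 x 60 mm standing on edge, groove along its -x face near the TOP edge (40 to 52 mm up); origin at the centre of its underside. Calls for: collars, then cutter, then clamp ring. Counts only if it stands in the pattern rest.
- pattern_dark: dark wooden pattern stick 22 x 110 x 60 mm standing on edge, groove along its -x face near the BOTTOM edge (8 to 20 mm up); origin at the centre of its underside. Calls for: cutter, then collars, then clamp ring. Counts only if it stands in the pattern rest.
- pattern_rest (a point): middle of the floor of the pattern rest, an aluminium bracket at the machine's front left, on the bench; one pattern stands here, the other is away at the back left
- glue_bottle: white glue bottle, 53 x 168 mm, bystander; origin under its centre
- offcut: wooden offcut, 55 x 60 x 40 mm, bystander
- dog_a: round wooden bench dog, 40 x 56 mm, bystander

How it is judged:
On the way, in this order (a step that is already met when the one before it is completed fails the run):
1. the catch is pushed down by the release pin (value of joint catch above 0.0045 m and contact force between release_pin and catch above 0.5 N).
2. the guard has swung open (value of joint guard above 1.4 rad), for 0.2 s.
3. all rings stand fully home on the spindle, in the order the pattern calls for, the guard open (horizontal distance between each of cutter, clamp_ring, collar_1, collar_2, collar_3 and seat below 0.004 m and angle between each of cutter, clamp_ring, collar_1, collar_2, collar_3's own z axis and vertical below 0.06 rad and z of clamp_ring in the frame of cutter above 0.008 m and z of clamp_ring in the frame of collar_1 above 0.008 m and z of clamp_ring in the frame of collar_2 above 0.008 m and z of clamp_ring in the frame of collar_3 above 0.008 m and (z of clamp_ring in the frame of seat between 0.025 and 0.031 m or z of clamp_ring in the frame of seat between 0.037 and 0.043 m or z of clamp_ring in the frame of seat between 0.049 and 0.055 m) and ((horizontal distance between pattern_dark and pattern_rest below 0.03 m and z of cutter in the frame of seat between -0.003 and 0.003 m and (z of collar_1 in the frame of seat between 0.013 and 0.019 m or z of collar_1 in the frame of seat between 0.025 and 0.031 m or z of collar_1 in the frame of seat between 0.037 and 0.043 m) and (z of collar_2 in the frame of seat between 0.013 and 0.019 m or z of collar_2 in the frame of seat between 0.025 and 0.031 m or z of collar_2 in the frame of seat between 0.037 and 0.043 m) and (z of collar_3 in the frame of seat between 0.013 and 0.019 m or z of collar_3 in the frame of seat between 0.025 and 0.031 m or z of collar_3 in the frame of seat between 0.037 and 0.043 m)) or (horizontal distance between pattern_light and pattern_rest below 0.03 m and (z of cutter in the frame of seat between 0.009 and 0.015 m or z of cutter in the frame of seat between 0.021 and 0.027 m or z of cutter in the frame of seat between 0.033 and 0.039 m) and (z of collar_1 in the frame of seat between -0.003 and 0.003 m or z of collar_1 in the frame of seat between 0.009 and 0.015 m or z of collar_1 in the frame of seat between 0.021 and 0.027 m) and (z of collar_2 in the frame of seat between -0.003 and 0.003 m or z of collar_2 in the frame of seat between 0.009 and 0.015 m or z of collar_2 in the frame of seat between 0.021 and 0.027 m) and (z of collar_3 in the frame of seat between -0.003 and 0.003 m or z of collar_3 in the frame of seat between 0.009 and 0.015 m or z of collar_3 in the frame of seat between 0.021 and 0.027 m) and z of cutter in the frame of collar_1 above 0.008 m and z of cutter in the frame of collar_2 above 0.008 m and z of cutter in the frame of collar_3 above 0.008 m)) and value of joint guard above 1 rad), for 0.2 s.
4. the guard is shut and its catch has snapped up (value of joint guard below 0.03 rad and value of joint catch below 0.003 m), for 0.2 s.
At the end, for the whole second after the job is handed in: All rings present level on the spindle (4 mm), fully home (3 mm), from below: cutter, collars, clamp ring for the dark pattern in the rest; collars, cutter, clamp ring for the light. Guard shut (0.03 rad), catch up; pin upright in its block (6 mm), tip 30 mm in; all at rest (all of step 4 and horizontal distance between each of cutter, clamp_ring, collar_1, collar_2, collar_3 and seat below 0.004 m and angle between each of cutter, clamp_ring, collar_1, collar_2, collar_3's own z axis and vertical below 0.06 rad and z of clamp_ring in the frame of cutter above 0.008 m and z of clamp_ring in the frame of collar_1 above 0.008 m and z of clamp_ring in the frame of collar_2 above 0.008 m and z of clamp_ring in the frame of collar_3 above 0.008 m and (z of clamp_ring in the frame of seat between 0.025 and 0.031 m or z of clamp_ring in the frame of seat between 0.037 and 0.043 m or z of clamp_ring in the frame of seat between 0.049 and 0.055 m) and ((horizontal distance between pattern_dark and pattern_rest below 0.03 m and z of cutter in the frame of seat between -0.003 and 0.003 m and (z of collar_1 in the frame of seat between 0.013 and 0.019 m or z of collar_1 in the frame of seat between 0.025 and 0.031 m or z of collar_1 in the frame of seat between 0.037 and 0.043 m) and (z of collar_2 in the frame of seat between 0.013 and 0.019 m or z of collar_2 in the frame of seat between 0.025 and 0.031 m or z of collar_2 in the frame of seat between 0.037 and 0.043 m) and (z of collar_3 in the frame of seat between 0.013 and 0.019 m or z of collar_3 in the frame of seat between 0.025 and 0.031 m or z of collar_3 in the frame of seat between 0.037 and 0.043 m)) or (horizontal distance between pattern_light and pattern_rest below 0.03 m and (z of cutter in the frame of seat between 0.009 and 0.015 m or z of cutter in the frame of seat between 0.021 and 0.027 m or z of cutter in the frame of seat between 0.033 and 0.039 m) and (z of collar_1 in the frame of seat between -0.003 and 0.003 m or z of collar_1 in the frame of seat between 0.009 and 0.015 m or z of collar_1 in the frame of seat between 0.021 and 0.027 m) and (z of collar_2 in the frame of seat between -0.003 and 0.003 m or z of collar_2 in the frame of seat between 0.009 and 0.015 m or z of collar_2 in the frame of seat between 0.021 and 0.027 m) and (z of collar_3 in the frame of seat between -0.003 and 0.003 m or z of collar_3 in the frame of seat between 0.009 and 0.015 m or z of collar_3 in the frame of seat between 0.021 and 0.027 m) and z of cutter in the frame of collar_1 above 0.008 m and z of cutter in the frame of collar_2 above 0.008 m and z of cutter in the frame of collar_3 above 0.008 m)) and linear speed of each of cutter, clamp_ring, collar_1, collar_2, collar_3 below 0.02 m/s and horizontal distance between release_pin and pin_block_hole0 below 0.006 m and angle between release_pin's own z axis and vertical below 0.15 rad and z of release_pin in the frame of pin_block_hole0 below -0.03 m); the robot touches nothing.
It fails at once if a pattern is moved more than 25 mm (distance of any of pattern_light, pattern_dark from where it was at the start of the episode above 0.025 m).
It fails at once if a bystander is moved more than 40 mm (distance of any of glue_bottle, offcut, dog_a from where it was at the start of the episode above 0.04 m).
Of collar_1, collar_2, collar_3 only 1 to 3 are there at a start; the rules pass over those that are not, and their reading is None.
At some moment in a run one of cutter, clamp_ring, collar_1, collar_2, collar_3 may be knocked a few centimetres aside while the robot is not near it.
It also fails if it takes over 210 s, if anything falls off the work surface, if the arm or the gripper's body presses on something with over 40 N, if the wrist force passes 120 N, or if a joint passes its speed limit or range.

## Robot

A 7-joint arm with a two-finger parallel gripper is mounted at the origin on a cart in front of the work surface, level with it; the furniture and walls round the work are solid. World frame = base frame: x ahead of the robot, y to its left, z up, the work surface at z = 0. Lengths are in m, angles in rad, forces in N, time in s.
With the tool pointing down it reaches from about 0.425 to 0.95 m from the base axis. Payload 4.7 kg.
Tool frame: the origin (TCP) lies between the finger pads; the fingertips stand 25 mm ahead of it and the grasp point (between the pads) lies 6 mm ahead of it; z points along the fingers, y is the line along which they close (so a half turn about z gives the same grasp; the last joint's range is limited). The gripper opens to 85 mm and grips with 20 to 120 N. Pads are 22 mm wide; open, the fingers measure 114 mm over their backs; the gripper's body (76 mm by 85 mm) begins 54 mm behind the grasp point. The pads swing forward as they close: fully open they stand 13 mm farther back than shut.
Start: joints at [1.079, 0.469, -0.049, 1.532, 0.024, 1.141, -0.082], TCP at [0.301, -0.604, 0.256] pointing down, gripper open.
Joint ranges: [-2.59, 2.59], [-0.33, 1.99], [-1.39, 1.29], [0.1, 2.45], [-1.04, 4.18], [0.21, 1.99], [-2.66, 2.66]. Speed limits (rad/s): [2.57, 2.57, 3.14, 3.14, 3.14, 3.14, 3.14].

## Interface

Orientations are given as a 3x3 rotation matrix whose columns are the frame's x, y, z axes.
In Python, from rig import * gives the robot as it stands. Calls block until the motion is done:
- movep(position, orientation): joint-space move of the TCP to a pose.
- move_l(position, attitude=None, feed=0.15, until_force=None): straight line of the TCP; attitude=None keeps the orientation; feed is the mean speed in m/s. With until_force (N) it stops when the force on the tool has changed by that much, and returns True; else False.
- move_joints(angles): joint-space move.
- command_gripper(opening, newtons=None): finger opening in m; newtons is the grip in N (None keeps the last); returns when the fingers have stopped.
- sleep(seconds).
- inverse_kinematics(position, orientation): joint angles nearest the present ones, or None.
- sense(): the state.
- camera(name): name is "scene" or "side" or "wrist"; returns (picture, depth): 400x640x3 uint8, red, green, blue; 400x640 float32, m along the optical axis (not along the pixel's ray), 0 where there is no reading.
- camera_params(name): a dict with "K" (3x3 intrinsics, pixels), "dist" ([k1, k2, p1, p2, k3] as OpenCV has them; the pictures are not rectified), "position" and "rotation" of the camera in the world; the wrist camera has in their place "tool_from_camera" (4x4, takes a point from camera to tool coordinates, whose origin is the TCP and whose axes are the flange's). Camera axes: x right, y down, z forward; pixel columns grow to the right and rows downward; lengths in m; the calibration is good to about 2 mm. A picture is of the moment at which its call begins: read the wrist's pose just before it. camera_params takes no time and is no camera call.
A pose or a line that the arm cannot do raises Unreachable and nothing moves.
- finish_job(): hands the job in; it is judged then, once.
The state is a dict: "time_s": time; "joint_pos": joint angles; "qd": joint speeds; "joint_efforts": joint torques, N m; "position": TCP position; "tcp_rot": TCP orientation; "wrist_force": force on the tool from outside, world axes, zero at the start; "ft_torque": the same for the moment, N m; "finger_gap": finger opening in m; "gripper_force": force on a finger pad.
Only numpy, scipy, OpenCV 4.12 (cv2) and the standard library are available. Lean on these libraries where they do the work, as an engineer would, in place of code of your own. Each camera call takes 0.05 s, during which the arm holds its last target. There are 200 camera calls.

## Working session

There is one attempt and no reset: what is moved stays moved. The work goes in short steps, each a Python script; the robot and the scene stay as the last script left them, time stands still between calls to the robot, and variables do not carry over. Pictures are saved under pics/ and viewed, at most 14 in all, crops included, and the job is handed in when it is done.

```bash
ls; mkdir -p pics
cat > h.py <<'E'
from rig import *
import numpy as np, cv2
def save(name, img, fn): cv2.imwrite('pics/'+fn, cv2.cvtColor(img, cv2.COLOR_RGB2BGR))
def campose(name):
    p=camera_params(name)
    if name=='wrist':
        s=sense(); T=np.array(p['tool_from_camera'])
        R=np.array(s['tcp_rot']); t=np.array(s['position'])
        return np.array(p['K']),np.array(p['dist'],float),R@T[:3,:3],R@T[:3,3]+t
    return np.array(p['K']),np.array(p['dist'],float),np.array(p['rotation']),np.array(p['position'])
def ray(cam,uv):
    K,d,R,t=cam
    n=cv2.undistortPoints(np.array(uv,float).reshape(-1,1,2),K,d).reshape(-1,2)
    return (R@np.c_[n,np.ones(len(n))].T).T
def onplane(cam,uv,z):
    r=ray(cam,uv); t=cam[3]
    return t+r*((z-t[2])/r[:,2])[:,None]
def cloud(cam,depth):
    h,w=depth.shape; u,v=np.meshgrid(np.arange(w),np.arange(h))
    r=ray(cam,np.stack([u,v],-1).reshape(-1,2))
    return (cam[3]+r*depth.reshape(-1,1)).reshape(h,w,3)
E
python3 - <<'E'
from h import *
for n in ('scene','side'):
    c=campose(n); im,d=camera(n); save(n,im,n+'0.png'); np.savez('pics/'+n+'.npz',im=im,d=d)
    print(n,c[3],c[2][:,2])
print(sense()['time_s'], camera_params('wrist')['tool_from_camera'])
E
```

```text
pics
scene [ 0.13019875 -0.3851188   1.06295513] [ 0.32021052  0.52534686 -0.78833743]
side [ 0.54264058 -1.07402194  0.66264894] [-0.03171891  0.92755413 -0.37234024]
0.1 [[ 1.45547669e-03 -9.45309694e-01 -3.26170911e-01  8.33325537e-02]
 [ 9.99998672e-01  1.61500353e-03 -2.18301918e-04 -1.85149004e-04]
 [ 7.33130093e-04 -3.26170160e-01  9.45310790e-01 -1.17355035e-01]
 [ 0.00000000e+00  0.00000000e+00  0.00000000e+00  1.00000000e+00]]
```

View pics/scene0.png

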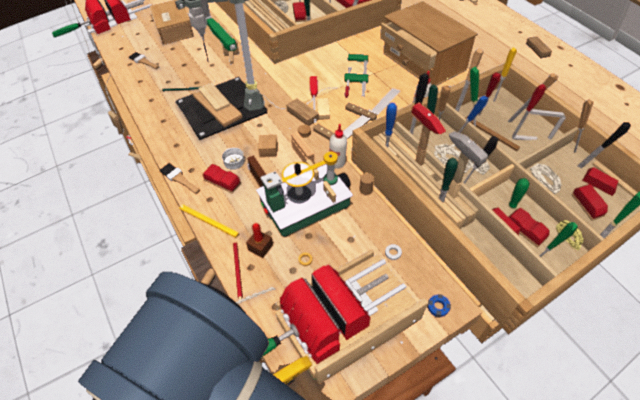

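View pics/side0.png

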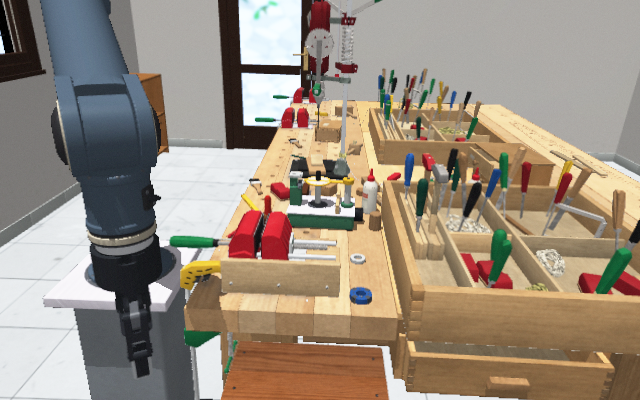

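The pin block is at about (259,240), the brass ring (305,258), a collar (393,252) and the cutter (439,306). The machine is at about (303,195), with a dark stick at about (256,170). I'll measure these and enlarge the crop.

Run:
```python
from h import *
z=np.load('pics/scene.npz'); im,d=z['im'],z['d']
c=campose('scene'); P=cloud(c,d)
crop=im[125:285,215:415]; save('',cv2.resize(crop,None,fx=3.75,fy=3.75,interpolation=cv2.INTER_CUBIC),'crop0.png')
for n,uv in dict(handle=(258,228),block=(256,250),catchtop=(270,179),knob=(297,168),col=(331,158),brass=(305,258),collar=(393,252),cut=(439,306),dark=(256,168),off=(268,145),dog=(367,183),bottle=(338,130)).items():
    print(n,P[uv[1],uv[0]].round(3))
for n,uv,h in (('brass',(305.5,258),.01),('collar',(393,251.5),.012),('cutter',(439,305.5),.016)):
    print(n,onplane(c,[uv],h).round(3))
# segmentation by colour in depth
m=(im[...,0]>150)&(im[...,1]>120)&(im[...,2]<60)
ys,xs=np.nonzero(m[120:230,250:360]); print('yellow',[ (a+250,b+120) for a,b in list(zip(xs,ys))[:3]])
```

```text
handle [0.337 0.274 0.102]
block [0.318 0.269 0.023]
catchtop [0.422 0.356 0.159]
knob [0.494 0.342 0.17 ]
col [0.595 0.337 0.153]
brass [0.42  0.19  0.002]
collar [0.626 0.079 0.003]
cut [ 0.628 -0.108  0.001]
dark [0.44  0.499 0.056]
off [0.519 0.577 0.042]
dog [0.678 0.277 0.057]
bottle [0.673 0.421 0.15 ]
brass [[0.419 0.185 0.01 ]]
collar [[0.623 0.077 0.012]]
cutter [[ 0.622 -0.111  0.016]]
yellow [(np.int64(330), np.int64(151)), (np.int64(331), np.int64(151)), (np.int64(328), np.int64(152))]
```

View pics/crop0.png

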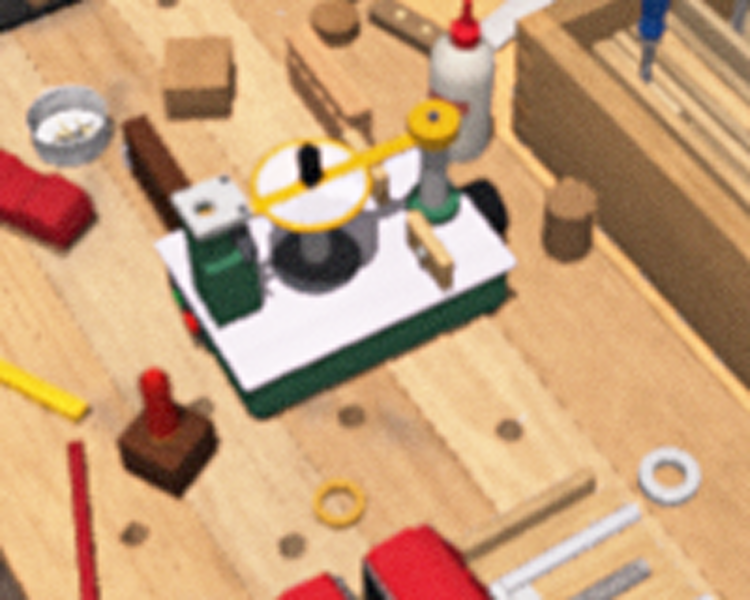

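The dark pattern stands in the rest, so the order is cutter, collar(s), clamp ring. I can see only one collar so far. Next I'll look down on the machine with the wrist camera.

```bash
cat >> h.py <<'E'
def down(yaw):
    c,s=np.cos(yaw),np.sin(yaw); return np.array([[c,s,0],[s,-c,0],[0,0,-1.]])
E
python3 - <<'E'
from h import *
s=sense(); print(np.array(s['tcp_rot']).round(2))
for p in ((.34,.275,.09),(.34,.275,.25),(.42,.36,.23),(.42,.36,.4),(.42,.25,.42),(.5,.345,.2),(.6,.24,.17),(.63,.08,.03),(.63,-.11,.03)):
    print(p,[ round(y,1) for y in np.arange(-3.1,3.2,.52) if inverse_kinematics(p,down(y)) is not None])
movep([.60,-.02,.42],down(0)); c=campose('wrist'); im,d=camera('wrist'); save('',im,'w_lane.png')
P=cloud(c,d); np.savez('pics/w_lane.npz',im=im,d=d,P=P)
movep([.43,.27,.42],down(0.5)); c=campose('wrist'); im,d=camera('wrist'); save('',im,'w_mach.png')
P=cloud(c,d); np.savez('pics/w_mach.npz',im=im,d=d,P=P); print(sense()['time_s'])
E
```

```text
[[ 0.89  0.45 -0.  ]
 [ 0.45 -0.89  0.  ]
 [-0.   -0.   -1.  ]]
(0.34, 0.275, 0.09) [np.float64(-3.1), np.float64(-2.6), np.float64(-2.1), np.float64(-1.5), np.float64(-1.0), np.float64(-0.5), np.float64(0.0), np.float64(0.5), np.float64(1.1), np.float64(1.6), np.float64(2.1), np.float64(2.6), np.float64(3.1)]
(0.34, 0.275, 0.25) [np.float64(-3.1), np.float64(-2.6), np.float64(-2.1), np.float64(-1.5), np.float64(-1.0), np.float64(-0.5), np.float64(0.0), np.float64(0.5), np.float64(1.1), np.float64(1.6), np.float64(2.1), np.float64(2.6), np.float64(3.1)]
(0.42, 0.36, 0.23) [np.float64(-3.1), np.float64(-2.6), np.float64(-2.1), np.float64(-1.5), np.float64(-1.0), np.float64(-0.5), np.float64(0.0), np.float64(0.5), np.float64(1.1), np.float64(1.6), np.float64(2.1), np.float64(2.6), np.float64(3.1)]
(0.42, 0.36, 0.4) [np.float64(-3.1), np.float64(-2.6), np.float64(-2.1), np.float64(-1.5), np.float64(-1.0), np.float64(-0.5), np.float64(0.0), np.float64(0.5), np.float64(1.1), np.float64(1.6), np.float64(2.1), np.float64(2.6), np.float64(3.1)]
(0.42, 0.25, 0.42) [np.float64(-3.1), np.float6
[... 475 characters left out ...]
(-2.6), np.float64(-2.1), np.float64(-1.5), np.float64(-1.0), np.float64(-0.5), np.float64(0.0), np.float64(0.5), np.float64(1.1), np.float64(1.6), np.float64(2.1), np.float64(2.6), np.float64(3.1)]
(0.63, 0.08, 0.03) [np.float64(-3.1), np.float64(-2.6), np.float64(-2.1), np.float64(-1.5), np.float64(-1.0), np.float64(-0.5), np.float64(0.0), np.float64(0.5), np.float64(1.1), np.float64(1.6), np.float64(2.1), np.float64(2.6), np.float64(3.1)]
(0.63, -0.11, 0.03) [np.float64(-3.1), np.float64(-2.6), np.float64(-2.1), np.float64(-1.5), np.float64(-1.0), np.float64(-0.5), np.float64(0.0), np.float64(0.5), np.float64(1.1), np.float64(1.6), np.float64(2.1), np.float64(2.6), np.float64(3.1)]
3.8667
```

View pics/w_lane.png

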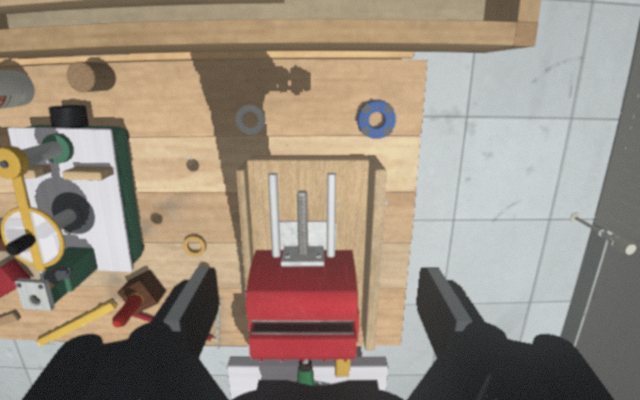

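View pics/w_mach.png

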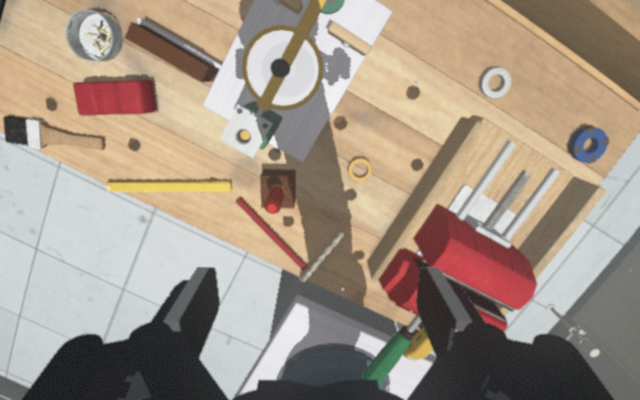

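The lane picture shows only one collar (250,120), the cutter (377,118) and the brass ring (194,245). The machine picture shows the hole at (243,135), the pin handle (273,206) and the knob (281,68).

Run:
```python
from h import *
z=np.load('pics/w_mach.npz'); im,P=z['im'].astype(int),z['P']
r,g,b=im[...,0],im[...,1],im[...,2]
yy,xx=np.mgrid[:400,:640]
def box(x0,x1,y0,y1): return (xx>=x0)&(xx<x1)&(yy>=y0)&(yy<y1)
m=box(255,300,160,225)&(r>110)&(g<70)&(P[...,2]>.09)
print('handle hi',m.sum(),P[m].mean(0).round(4),np.percentile(P[m],[2,98],axis=0).round(3))
m=box(255,300,160,225)&(abs(P[...,2]-.04)<.006); print('block top',m.sum(),np.percentile(P[m],[2,50,98],axis=0).round(3))
m=box(215,290,95,170)&(abs(P[...,2]-.165)<.008)&(r>130)
ct=cv2.minAreaRect(P[m][:,:2].astype(np.float32)*1000); print('housing top',m.sum(),ct,P[m][:,2].mean())
m=box(200,400,0,170)&(abs(P[...,2]-.058)<.006)
print('table',cv2.minAreaRect(P[m][:,:2].astype(np.float32)*1000))
m=box(260,300,45,90)&(P[...,2]>.165)&(r<70); print('knob',m.sum(),P[m].mean(0).round(4),np.percentile(P[m],[2,98],axis=0).round(3))
# disc fit
m=box(230,340,15,120)&(abs(P[...,2]-.143)<.008); print('disc',cv2.minEnclosingCircle(P[m][:,:2].astype(np.float32)*1000))
sub=im[90:220,215:315].astype(np.uint8)
save('',cv2.resize(sub,None,fx=5,fy=4.5,interpolation=cv2.INTER_CUBIC),'crop1.png')
K=np.load('pics/w_lane.npz'); 
# brass, collar in w_mach
for n,bx,zt,cond in (('brass',(335,385,145,190),.010,(r-b>60)&(r>150)),('collar',(470,525,55,110),.012,(abs(r-b)<30)&(r>120)),('cutter',(560,615,115,175),.016,(b-r>30))):
    m=box(*bx)&cond&(P[...,2]>.006)
    if m.sum(): print(n,m.sum(),cv2.minEnclosingCircle(P[m][:,:2].astype(np.float32)*1000),P[m][:,2].mean())
```

```text
handle hi 88 [0.3389 0.2851 0.1038] [[0.331 0.275 0.099]
 [0.344 0.294 0.108]]
block top 807 [[0.309 0.255 0.036]
 [0.342 0.285 0.04 ]
 [0.363 0.312 0.042]]
housing top 1238 ((421.0450134277344, 349.0552673339844), (40.57228088378906, 42.47953796386719), 87.58264923095703) 0.16475123813471104
table ((510.0548400878906, 358.4895935058594), (181.1603240966797, 224.48300170898438), 87.81144714355469)
knob 213 [0.4954 0.3437 0.1808] [[0.488 0.337 0.176]
 [0.502 0.351 0.181]]
disc ((498.8380432128906, 339.4725646972656), 59.6405143737793)
brass 290 ((455.4876403808594, 239.178955078125), 84.8001708984375) 0.02780406353842397
collar 534 ((568.118896484375, 183.39987182617188), 139.85470581054688) 0.013143268618041099
cutter 562 ((568.2132568359375, 87.4354019165039), 229.60693359375) 0.018040950512666038
```

View pics/crop1.png

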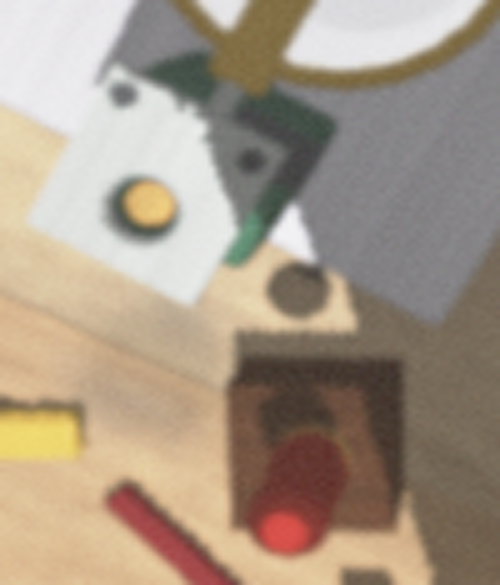

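The handle-top centre is at full-image pixel (272.2,208.2) and the hole at (243.4,135.8). I'll go above the pin and take one closer look.

Run:
```python
from h import *
c=campose('wrist')
ht=onplane(c,[(272.2,208.2)],.108)[0]; ho=onplane(c,[(243.4,135.8)],.163)[0]
print('handle',ht,'hole',ho)
y=-0.4
movep([ht[0],ht[1],.24],down(y))
c=campose('wrist'); im,d=camera('wrist'); P=cloud(c,d); np.savez('pics/w2.npz',im=im,d=d,P=P)
save('',im,'w2.png'); print(sense()['time_s'])
```

```text
handle [0.33448909 0.28252455 0.108     ] hole [0.4154203  0.34888274 0.163     ]
5.625
```

View pics/w2.png

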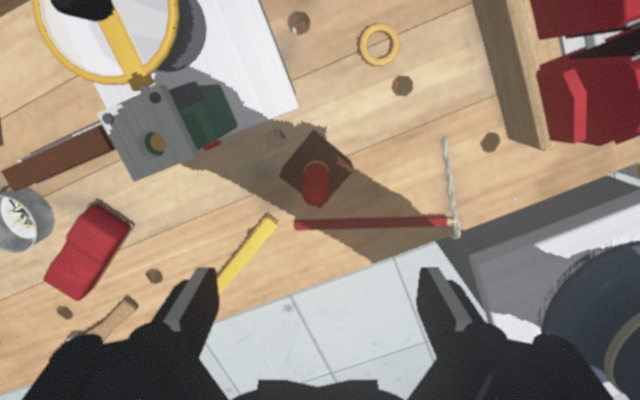

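The handle top is at about (317,193) and the hole at (155,143). I'll refine the handle with depth, then grasp it.

Run:
```python
from h import *
z=np.load('pics/w2.npz'); im,P=z['im'].astype(int),z['P']; c=campose('wrist')
r,g,b=im[...,0],im[...,1],im[...,2]; yy,xx=np.mgrid[:400,:640]
m=(xx>295)&(xx<340)&(yy>150)&(yy<212)&(r>80)&(g<50)&(P[...,2]>.1)
print(m.sum(),np.percentile(P[m],[1,50,99],axis=0).round(4),cv2.minEnclosingCircle(P[m][:,:2].astype(np.float32)*1000))
print([im[v,317] for v in (180,185,190,195,200,204)])
print('hole',onplane(c,[(155,143)],.163))
m=(xx>270)&(xx<360)&(yy>125)&(yy<215)&(abs(P[...,2]-.04)<.004); print('block',cv2.minAreaRect(P[m][:,:2].astype(np.float32)*1000))
m=(xx>85)&(xx<210)&(yy>70)&(yy<190)&(abs(P[...,2]-.165)<.005)&(abs(r-b)<40)&(r>90)
print('housing',cv2.minAreaRect(P[m][:,:2].astype(np.float32)*1000),P[m][:,2].mean())
sub=im[120:220,250:370].astype(np.uint8); A=im[100:190,100:220].astype(np.uint8)
save('',np.vstack([cv2.resize(sub,(480,400),interpolation=cv2.INTER_CUBIC)[:200+100],cv2.resize(A,(480,360),interpolation=cv2.INTER_CUBIC)[:290]]),'crop2.png')
s=sense(); print(s['wrist_force'])
```

```text
209 [[0.3273 0.2498 0.1   ]
 [0.3368 0.2821 0.1052]
 [0.4116 0.2927 0.3577]] ((368.4263916015625, 267.8216552734375), 46.74888229370117)
[array([95, 46, 39]), array([99, 51, 43]), array([103,  50,  44]), array([104,  46,  38]), array([106,  48,  42]), array([97, 50, 45])]
hole [[0.41535359 0.34715933 0.163     ]]
block ((333.9212646484375, 283.7533874511719), (50.40657424926758, 50.16558837890625), 27.3458309173584)
housing ((421.2567443847656, 349.185546875), (41.76799392700195, 42.09650802612305), 87.8812026977539) 0.16459305411006217
[-0.330045    0.15217562  0.13421309]
```

View pics/crop2.png

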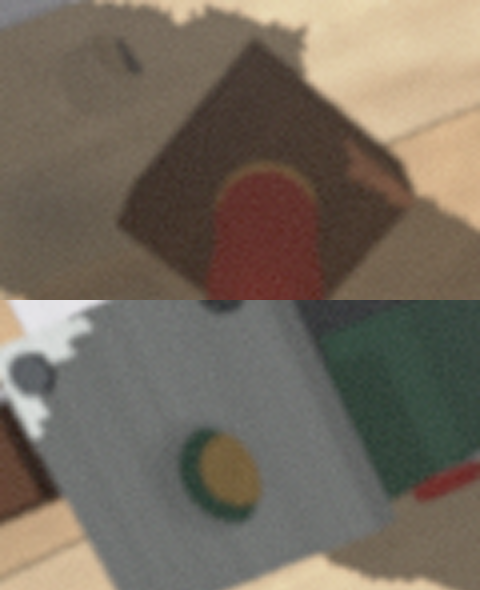

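Run:
```python
from h import *
command_gripper(.06,60)
move_l([.3345,.2833,.088],feed=.12)
command_gripper(.0,60); s=sense(); print(s['finger_gap'],s['gripper_force'],s['position'])
move_l([.3345,.2833,.27],feed=.12)
move_l([.4154,.348,.27],feed=.12)
s=sense(); print(s['position'],s['finger_gap'],s['time_s'])
c=campose('wrist'); im,d=camera('wrist'); P=cloud(c,d); np.savez('pics/w3.npz',im=im,d=d,P=P)
save('',cv2.resize(im[100:350,180:460],None,fx=2.6,fy=2.3,interpolation=cv2.INTER_CUBIC),'w3.png')
```

```text
0.02108869631975834 58.418245911598206 [0.33463534 0.28356105 0.08837495]
[0.41494714 0.34739818 0.26988012] 0.021090071634340235 10.775
```

View pics/w3.png

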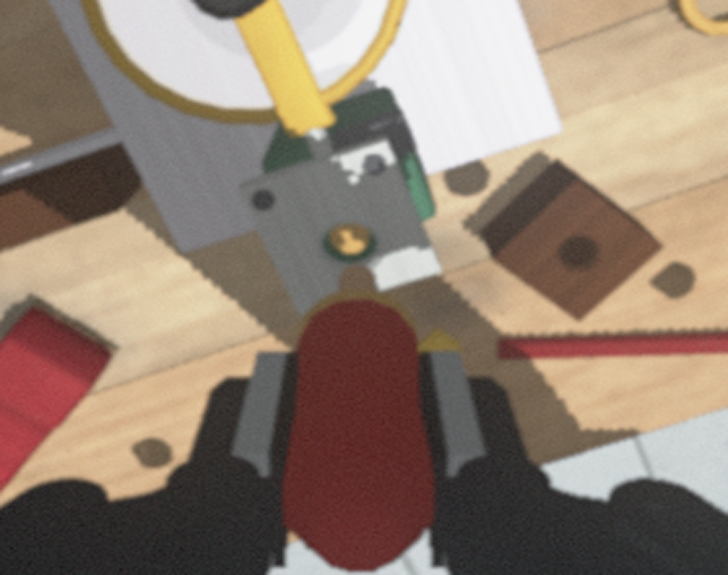

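The hole is at pixel (314.6,205.2), with the pin tip just short of it at about (316.5,215). I'll compare against the expected projection before lowering.

Run:
```python
from h import *
c=campose('wrist'); K,d,R,t=c
s=sense(); p=np.array(s['position'])
def proj(X): 
    return cv2.projectPoints((R.T@(np.array(X)-t)).reshape(1,3),np.zeros(3),np.zeros(3),K,d)[0].ravel()
print('tip axis',proj(p-[0,0,.084]),'hole now',onplane(c,[(314.6,205.2)],.165), 'handle bottom',proj(p-[0,0,.048]))
print('blockhole',onplane(c,[(180+578/2.6,100+252/2.3)],.04))
```

```text
tip axis [316.58987826 219.32070365] hole now [[0.41679352 0.34814395 0.165     ]] handle bottom [316.47094404 245.86871866]
blockhole [[0.33416995 0.28353113 0.04      ]]
```

Run:
```python
from h import *
q=[.4167,.3484]
move_l(q+[.262],feed=.08); print(sense()['position'])
hit=move_l(q+[.244],feed=.03,until_force=4); s=sense(); print(hit,s['position'],s['wrist_force'])
if not hit:
    hit=move_l(q+[.2295],feed=.03,until_force=25); s=sense(); print(hit,s['position'],s['wrist_force'])
    sleep(.4); move_l(q+[.27],feed=.1); sleep(.5)
    c=campose('wrist'); im,d=camera('wrist'); save('',cv2.resize(im[:300],None,fx=1,fy=1),'w4.png'); print(sense()['time_s'],sense()['finger_gap'])
```

```text
[0.41603396 0.34817405 0.26141925]
False [0.41680648 0.34841431 0.24404571] [ 0.48814382  0.16447693 -0.72030482]
False [0.4170868  0.34870405 0.22985833] [1.20058534 0.38575646 4.64472754]
13.9667 0.020926973830091636
```

View pics/w4.png

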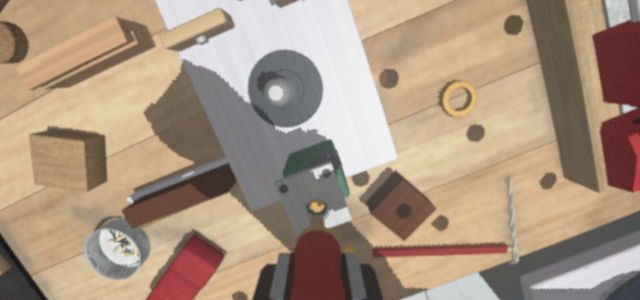

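The guard has swung open and the spindle tip is at (277,93). I'll put the pin back, then measure the spindle and the rings.

Run:
```python
from h import *
move_l([.3345,.2835,.27],feed=.15)
move_l([.3345,.2835,.135],feed=.12); print(sense()['position'])
hit=move_l([.3345,.2835,.09],feed=.04,until_force=6); s=sense(); print(hit,s['position'],s['wrist_force'])
if not hit or s['position'][2]<.093:
    command_gripper(.06); sleep(.1)
    move_l([.3345,.2835,.24],feed=.15)
    # look at spindle: camera over it
    movep([.45,.30,.33],down(0.6)); sleep(.2)
    c=campose('wrist'); im,d=camera('wrist'); P=cloud(c,d); np.savez('pics/w5.npz',im=im,d=d,P=P,R=c[2],t=c[3]); save('',im,'w5.png')
print(sense()['time_s'])
```

```text
[0.33498173 0.28380397 0.13546599]
False [0.33466593 0.28363873 0.09019495] [ 0.16095615 -0.56514254 -0.87714298]
20.375
```

View pics/w5.png

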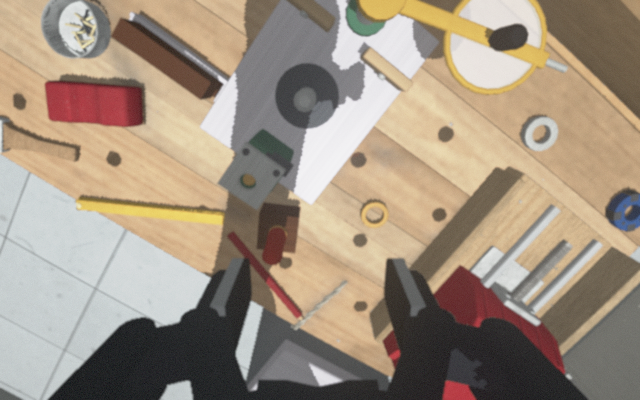

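The pin stands in its block. The spindle tip is at about (304,100), brass (374,213), collar (541,134), cutter (627,212) and guard disc (497,43). Next I'll measure the spindle axis, the hub height and the heights near the vice.

Run:
```python
from h import *
z=np.load('pics/w5.npz'); im,P,R,t=z['im'].astype(int),z['P'],z['R'],z['t']
yy,xx=np.mgrid[:400,:640]
Z=P[...,2]
m=(xx>285)&(xx<330)&(yy>80)&(yy<120)&(Z>.129)&(Z<.14); print('tip',m.sum(),P[m].mean(0).round(4),cv2.minEnclosingCircle(P[m][:,:2].astype(np.float32)*1000))
m=(xx>270)&(xx<345)&(yy>60)&(yy<132)&(abs(Z-.066)<.0035)&(im.sum(2)<260); print('flange',m.sum(),cv2.minEnclosingCircle(P[m][:,:2].astype(np.float32)*1000),np.median(P[m],axis=0))
m=(xx>350)&(xx<430)&(yy<25)&(im[...,0]>im[...,2]+60)&(Z>.1)&(Z<.2); print('hub',np.percentile(P[m],[2,50,98],axis=0).round(3))
m=(xx>435)&(xx<560)&(yy<110)&(Z>.15)&(Z<.2)&(im.sum(2)<200); print('knob',np.percentile(P[m],[2,50,98],axis=0).round(3))
print('max z x>.5,y.2-.33', )
L=np.load('pics/w_lane.npz')['P']
for x0 in np.arange(.48,.74,.02):
    row=[]
    for y0 in np.arange(-.2,.2,.04):
        m=(L[...,0]>x0)&(L[...,0]<x0+.02)&(L[...,1]>y0)&(L[...,1]<y0+.04)
        row.append(int(1000*np.percentile(L[...,2][m],97)) if m.any() else -1)
    print(round(x0,2),row)
sub=im[60:135,270:345].astype(np.uint8); save('',cv2.resize(sub,(600,600),interpolation=cv2.INTER_CUBIC),'crop5.png')
```

```text
tip 280 [0.4956 0.3462 0.1329] ((495.3143005371094, 345.87493896484375), 8.540972709655762)
flange 331 ((495.4090576171875, 346.2096252441406), 16.83565330505371) [0.50332619 0.35151593 0.0655817 ]
hub [[0.577 0.302 0.144]
 [0.593 0.328 0.155]
 [0.61  0.35  0.157]]
knob [[0.615 0.243 0.155]
 [0.619 0.252 0.172]
 [0.628 0.256 0.18 ]]
max z x>.5,y.2-.33
0.48 [1, 2, 95, 79, 88, 87, 79, 61, 2, 1]
0.5 [1, 1, 95, 79, 88, 88, 79, 61, 1, 1]
0.52 [1, 1, 95, 79, 87, 87, 79, 61, 1, 1]
0.54 [1, 1, 95, 79, 79, 79, 79, 61, 1, 1]
0.56 [1, 1, 94, 44, 44, 44, 43, 44, 1, 1]
0.58 [1, 1, 464, 461, 1, 462, 464, 1, 1, 1]
0.6 [0, 16, 476, 478, 474, 478, 476, 13, 1, 1]
0.62 [1, 16, 17, 1, 1, 1, 13, 13, 1, 1]
0.64 [1, 16, 17, 1, 1, 0, 11, 11, 1, 1]
0.66 [1, 1, 1, 0, 1, 1, 1, 1, 1, 1]
0.68 [0, 1, 1, 1, 536, 1, 1, 1, 1, 1]
0.7 [129, 129, 129, 129, 129, 129, 129, 129, 129, 129]
0.72 [131, 131, 131, 131, 131, 131, 131, 131, 131, 131]
```

View pics/crop5.png

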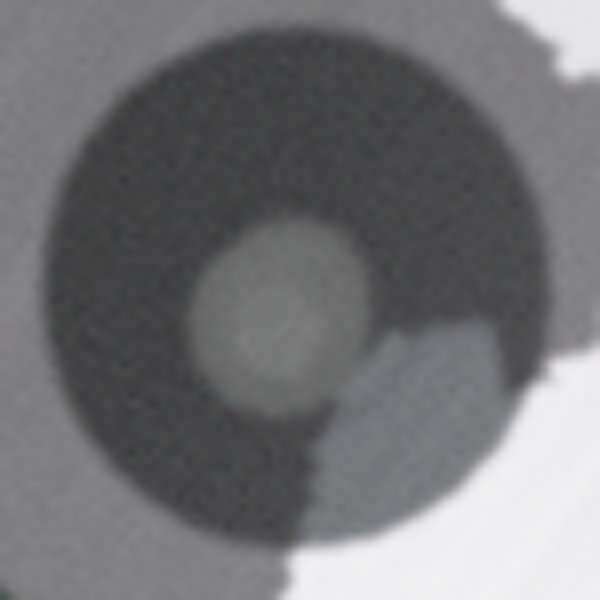

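The spindle axis is at (0.4954,0.346): the tip and flange fits agree. The hub top is at 0.157 m. Next I'll write the pick routine and pick the cutter.

```bash
cat >> h.py <<'E'
SP=np.array([.4954,.346])
def find(guess,h,dia,tag):
    c=campose('wrist'); im,d=camera('wrist'); P=cloud(c,d); save('',im,tag+'.png')
    Z=P[...,2]; m=(Z>h-.004)&(Z<h+.005)&(np.hypot(P[...,0]-guess[0],P[...,1]-guess[1])<.06)
    n,l,st,_=cv2.connectedComponentsWithStats(m.astype(np.uint8))
    k=1+np.argmax(st[1:,4]); q=P[l==k][:,:2]
    A=np.c_[2*q,np.ones(len(q))]  # outer points by hull, algebraic circle fit
    hull=cv2.convexHull((q*1000).astype(np.float32)).reshape(-1,2)/1000
    s=np.linalg.lstsq(np.c_[2*hull,np.ones(len(hull))],(hull**2).sum(1),rcond=None)[0]
    r=np.sqrt(s[2]+s[0]**2+s[1]**2)
    print(tag,'n',st[k,4],'centre',s[:2].round(4),'dia %.4f (exp %.3f)'%(2*r,dia),'z',np.median(Z[l==k]).round(4))
    return s[:2]
def grab(c,yaw,off,opening,dia):
    """c ring centre; TCP stands at c - R@off, off=(x,0) ring centre in the tool frame"""
    p=c-(down(yaw)[:2,:2]@np.array(off)); command_gripper(opening,50)
    move_l([*p,.07],down(yaw),feed=.15); 
    hit=move_l([*p,.018],feed=.04,until_force=4); s=sense(); print('touch',hit,s['position'])
    move_l([*p,s['position'][2]+.0035],feed=.04); zg=sense()['position'][2]
    command_gripper(0,50); s=sense(); print('gap',s['finger_gap'],'force',s['gripper_force'],s['position'])
    move_l([*p,.25],feed=.15); print('gap',sense()['finger_gap'],'zg',zg, 't',sense()['time_s']); return zg
E
python3 - <<'E'
from h import *
movep([.6,.05,.33],down(np.pi)) if 0 else None
movep([.625,-.11,.22],down(np.pi)); sleep(.2)
c=find((.622,-.111),.016,.056,'cut1')
if abs(c-[.622,-.111]).max()<.02:
    zg=grab(c,np.pi,(max(0,.629-c[0]),0),.072,.056); np.save('zg.npy',[zg,max(0,.629-c[0])])
E
```

```text
cut1 n 2229 centre [ 0.624  -0.1079] dia 0.0561 (exp 0.056) z 0.0158
touch False [ 0.62920852 -0.10799545  0.01831797]
gap 0.05394249540731201 force 53.1282826513052 [ 0.62925519 -0.10806763  0.02236652]
gap 0.05411124604218396 zg 0.022405830473682123 t 28.5083
```

The cutter is gripped, so I'll carry it to the spindle.

```bash
cat >> h.py <<'E'
def place(off,zg,base,yaw=np.pi/2,opening=.066):
    R=down(yaw); p=SP-R[:2,:2]@np.array(off); z=base+zg
    s=sense()['position']; move_l([s[0],s[1],.31],feed=.25)
    movep([*p,.31],R); sleep(.2); e=np.array(sense()['position'][:2])-p; print('err',e.round(4))
    p=p-e
    move_l([*p,z+.075],feed=.15)
    hit=move_l([*p,z+.0005],feed=.05,until_force=10); s=sense()
    print('hit',hit,np.array(s['position']).round(4),'goal z',round(z,4),'F',np.array(s['wrist_force']).round(1))
    return hit,p
def letgo(p,opening):
    command_gripper(opening); sleep(.1); s=sense()['position']; move_l([s[0],s[1],s[2]+.1],feed=.15)
E
python3 - <<'E'
from h import *
zg,o=np.load('zg.npy')
hit,p=place((o,0),zg,.066)
if abs(sense()['position'][2]-zg-.066)<.006: letgo(p,.066)
print(sense()['time_s'])
E
```

```text
err [ 0.0004 -0.0006]
hit True [0.4949 0.3418 0.142 ] goal z 0.0884 F [-1.7 -0.7  7.4]
32.8917
```

It touched at a ring height of 0.12 m, just past the taper, so it is off by about 2 mm. I'll back off and measure both the ring in the hand and the spindle with the same camera at the same yaw.

```bash
cat >> h.py <<'E'
def fitc(q,r=None,it=300):
    """robust circle fit of points q (metres) to radius r"""
    from scipy.optimize import least_squares
    f=lambda a: np.hypot(q[:,0]-a[0],q[:,1]-a[1])-r
    return least_squares(f,q.mean(0),loss='soft_l1',f_scale=.0007).x
def grab_cloud():
    sleep(.25); s=sense(); c=campose('wrist'); im,d=camera('wrist'); return s,im.astype(int),d,cloud(c,d)
def spindle():
    s,im,d,P=grab_cloud(); Z=P[...,2]
    m=(np.hypot(P[...,0]-SP[0],P[...,1]-SP[1])<.02)
    a=m&(Z>.130)&(Z<.138); b=m&(abs(Z-.066)<.003)
    print('spindle tip n',a.sum(),P[a].mean(0).round(4),np.array(cv2.minEnclosingCircle((P[a][:,:2]*1000).astype(np.float32))[0]).round(1),'flange n',b.sum(), end=' ')
    if b.sum()>60:
        q=P[b][:,:2]; h=cv2.convexHull((q*1000).astype(np.float32)).reshape(-1,2)/1000; print(fitc(h,.017).round(4))
    return P,im
E
python3 - <<'E'
from h import *
zg,o=np.load('zg.npy'); s=sense()['position']
move_l([s[0],s[1],.20],feed=.1)
s,im,d,P=grab_cloud(); Z=P[...,2]; p=np.array(s['position']); top=p[2]-zg+.016
m=(np.hypot(P[...,0]-p[0],P[...,1]-p[1]-.005)<.035)&(abs(Z-top)<.006)
b=m&(im[...,2]>im[...,0]+25)
print('ring',m.sum(),b.sum(),np.median(Z[b]),'exp',top)
l=b.astype(np.uint8); cs=cv2.findContours(l,cv2.RETR_CCOMP,cv2.CHAIN_APPROX_NONE)[0]
for k in sorted(cs,key=len)[-3:]:
    q=P[k[:,0,1],k[:,0,0]][:,:2]
    if len(q)>25: print(len(q),'R28',(fitc(q,.028)-p[:2]).round(4),'R12',(fitc(q,.012)-p[:2]).round(4))
save('',cv2.resize(im[150:350,170:470].astype(np.uint8),None,fx=2,fy=2),'hand1.png'); np.savez('pics/hand1.npz',im=im,P=P,p=p)
move_l([p[0],p[1]-.07,.24],feed=.15); spindle(); print(sense()['position'])
E
```

```text
ring 12127 7510 0.19249285407452837 exp 0.1929328110701667
38 R28 [0.0268 0.0228] R12 [0.0106 0.0222]
160 R28 [-0.0253  0.0062] R12 [-0.0006  0.0048]
494 R28 [-0.0008  0.004 ] R12 [-0.0008  0.007 ]
spindle tip n 474 [0.4952 0.3464 0.1333] [495.5 346. ] flange n 642 [0.4953 0.3459]
[0.49432369 0.27229093 0.23949087]
```

View pics/hand1.png

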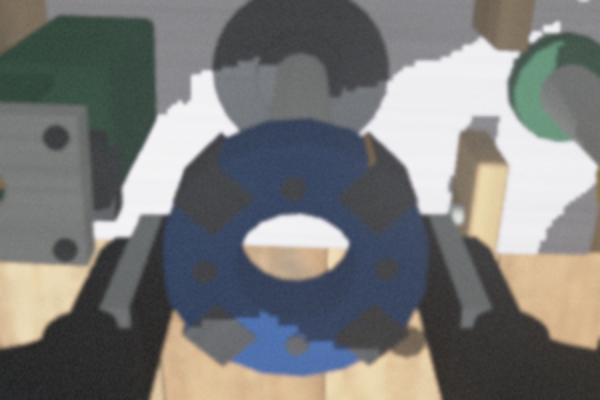

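The ring is held cleanly, with the bore visible at about (296,262) in the crop. I'll check its tilt.

Run:
```python
from h import *
z=np.load('pics/hand1.npz'); im,P,p=z['im'],z['P'],z['p']
Z=P[...,2]
m=(np.hypot(P[...,0]-p[0]+.0007,P[...,1]-p[1]-.0045)<.026)&(abs(Z-.1925)<.004)
q=P[m]-[p[0],p[1]+.0045,.1925]
from scipy.optimize import least_squares
r=least_squares(lambda a:q[:,2]-a[0]-a[1]*q[:,0]-a[2]*q[:,1],[0,0,0],loss='soft_l1',f_scale=.0005).x; print('plane',r,'resid',np.std(q[:,2]-q[:,:2]@r[1:]-r[0]))
# outer & bore edges: top-surface pixels radii stats by angle
c=np.array([p[0]-.0007,p[1]+.0045])
from scipy.optimize import minimize
top=m
pts=P[(np.hypot(P[...,0]-c[0],P[...,1]-c[1])<.034)&(abs(Z-(.1925))<.0025)][:,:2]
ang=np.arctan2(pts[:,1]-c[1],pts[:,0]-c[0]); rad=np.hypot(*(pts-c).T)
for a in np.arange(-180,180,30):
    k=(abs(np.rad2deg(ang)-a-15)<15); 
    if k.sum()>20: print(a+15,k.sum(),'in %.1f out %.1f'%tuple(1000*np.percentile(rad[k],[2,98])))
```

```text
plane [ 0.0001603  -0.00367228  0.00080215] resid 0.0007615964117039319
-165 851 in 12.3 out 29.5
-135 886 in 12.3 out 28.9
-105 751 in 12.2 out 27.4
-75 731 in 12.2 out 27.5
-45 867 in 12.4 out 28.7
-15 841 in 12.3 out 29.2
15 975 in 12.6 out 32.8
45 1031 in 12.6 out 28.2
75 1009 in 12.4 out 27.2
105 1020 in 12.5 out 27.1
135 1023 in 12.4 out 28.1
165 981 in 12.4 out 32.7
```

```bash
cat >> h.py <<'E'
def thread(tc,zgoal,fz=10):
    """tc: TCP xy over spindle. lower compliantly; on contact shift along the lateral force"""
    tc=np.array(tc,float); move_l([*tc,max(.17,zgoal+.05)],feed=.15); sleep(.3); s=sense(); f0=np.array(s['wrist_force']); tc=tc-(np.array(s['position'][:2])-tc)
    for i in range(8):
        hit=move_l([*tc,zgoal+.0005],feed=.04,until_force=fz); sleep(.1); s=sense(); f=np.array(s['wrist_force'])-f0
        print(i,hit,np.array(s['position']).round(4),'dF',f.round(1)); z=s['position'][2]
        if not hit or z<zgoal+.0025: return True
        n=np.linalg.norm(f[:2])
        move_l([*tc,z+.003],feed=.05); sleep(.1)
        tc=tc+f[:2]/max(n,.1)*.0008; move_l([*tc,z+.003],feed=.05)
    return False
E
python3 - <<'E'
from h import *
zg,o=np.load('zg.npy'); p=sense()['position']
move_l([p[0],p[1],.25]); move_l([.496,.3415,.25])
ok=thread([.496,.3415],.066+zg)
print(ok,sense()['time_s'],sense()['finger_gap'])
E
```

```text
0 True [0.4957 0.3414 0.1414] dF [-1.3 -1.1  6.4]
1 True [0.4951 0.3409 0.1416] dF [-0.7 -1.1  6. ]
2 True [0.4949 0.3401 0.1416] dF [-0.3 -1.9  5.7]
3 True [0.4951 0.3396 0.1415] dF [-0.3 -0.8  5.3]
4 True [0.495  0.3395 0.1418] dF [-1.3 -0.4  6.2]
5 True [0.4949 0.3394 0.1424] dF [-0.7 -2.   4.3]
6 True [0.4947 0.3392 0.143 ] dF [-0.9 -2.   2.9]
7 True [0.4945 0.3391 0.1435] dF [-0.6 -2.   3.7]
False 46.0917 0.0534429505273896
```

The contact height doesn't change as I shift sideways. So it isn't the spindle: the gripper's wide linkage is resting on the catch housing. I'll turn the fingers along machine y instead, at yaw π.

```bash
cat >> h.py <<'E'
def ringtcp(off,yaw,sp=(.4953,.346)): return np.array(sp)-down(yaw)[:2,:2]@np.array(off)
E
python3 - <<'E'
from h import *
zg,o=np.load('zg.npy'); p=sense()['position']; yaw=np.pi-.037
move_l([p[0],p[1],.28]); tc=ringtcp((.0045,-.0007),yaw); movep([*tc,.28],down(yaw))
move_l([*tc,.20])
s,im,d,P=grab_cloud(); Z=P[...,2]; p=np.array(s['position'])
ok=thread(tc,.066+zg)
print(ok,sense()['time_s'],sense()['finger_gap'])
if ok: letgo(tc,.066); spindle()
E
```

```text
0 False [0.4995 0.3463 0.0891] dF [-0.8  0.3  0.8]
True 52.3083 0.05347101454143595
spindle tip n 543 [0.4938 0.3463 0.1333] [494.8 346.4] flange n 56
```

The cutter is home. Next is the collar.

```bash
cat >> h.py <<'E'
def ring(guess,h,dia,tag,opening,xoff,base,yp=np.pi):
    p=sense()['position']; move_l([p[0],p[1],.28],feed=.25)
    movep([guess[0]+.003,guess[1],.22],down(yp)); sleep(.2)
    c=find(guess,h,dia,tag)
    zg=grab(c,yp,(xoff,0),opening,dia)
    if abs(sense()['finger_gap']-dia)>.005: print('GAP?'); return
    p=sense()['position']; move_l([p[0],p[1],.30],feed=.25)
    yaw=np.pi-.037; tc=ringtcp((xoff-.0005,-.0007),yaw); movep([*tc,.30],down(yaw))
    ok=thread(tc,base+zg); s=sense(); print('ok',ok,s['finger_gap'],s['time_s'])
    if ok: letgo(tc,dia+.012)
E
python3 - <<'E'
from h import *
ring((.624,.078),.012,.044,'col1',.058,.003,.082)
E
```

```text
col1 n 1137 centre [0.6239 0.0786] dia 0.0432 (exp 0.044) z 0.0115
touch True [0.62667173 0.07849466 0.02049147]
gap 0.04159794291374638 force 50.7017719745636 [0.62688607 0.07853525 0.02428186]
gap 0.0418243965033753 zg 0.0242034185256296 t 60.4583
0 False [0.4977 0.3465 0.1069] dF [ 0.7 -0.2  0.4]
ok True 0.04156701458706557 65.1
```

Run:
```python
from h import *
ring((.419,.187),.010,.038,'cl1',.052,.0,.094)
s=sense()['position']; move_l([s[0],s[1],.28],feed=.25)
move_l([.56,.346,.30],feed=.2)
s,im,d,P=grab_cloud(); Z=P[...,2]; D=np.hypot(P[...,0]-.4953,P[...,1]-.346)
for lo,hi in ((.0125,.0185),(.0195,.0215),(.023,.027)):
    m=(D>lo)&(D<hi)&(Z>.06)&(Z<.15); print(lo,m.sum(),np.percentile(Z[m],[10,50,90]).round(4))
save('',im[0:400].astype(np.uint8),'stack.png'); print(sense()['time_s'])
```

```text
cl1 n 794 centre [0.3787 0.1753] dia 0.0372 (exp 0.038) z 0.0095
touch True [0.37857962 0.17515979 0.02163424]
gap 0.03528082121745554 force 49.06355023384094 [0.3786502  0.17524675 0.02540749]
gap 0.035341155826796984 zg 0.02525156602042783 t 72.4833
0 False [0.4948 0.3466 0.12  ] dF [-0.4 -0.2  0.2]
ok True 0.03526780844469893 76.5
0.0125 757 [0.1026 0.1036 0.1045]
0.0195 290 [0.0924 0.0935 0.0946]
0.023 737 [0.0807 0.0817 0.0828]
78.8917
```

View pics/stack.png

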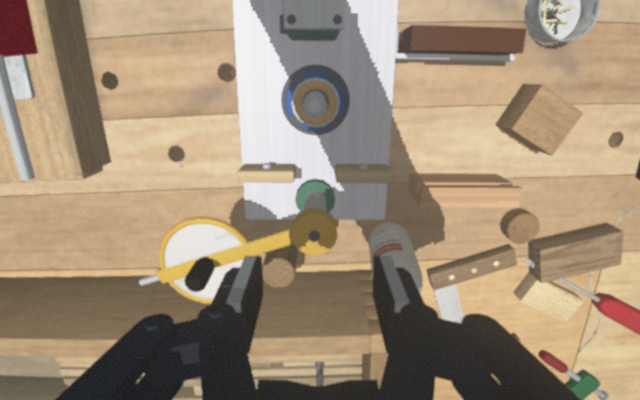

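All three rings are home, at heights 104, 94 and 82 mm. The clamp ring had been knocked aside, and the look before grasping caught that. The guard knob is at (200,272). I'll pinch it and swing it along the arc.

Run:
```python
from h import *
H=np.array([.4953,.346])+.1*np.array([np.cos(-.037),np.sin(-.037)])
s,im,d,P=grab_cloud(); Z=P[...,2]
m=(np.hypot(P[...,0]-.622,P[...,1]-.248)<.025)&(Z>.174)&(Z<.186)&(im.sum(2)<200)
q=P[m]; k=np.median(q,axis=0); print('knob',m.sum(),k.round(4),np.percentile(q,[3,97],axis=0).round(3),'R from hinge',np.hypot(*(k[:2]-H)))
v=k[:2]-H; a0=np.arctan2(v[1],v[0])%(2*np.pi); g0=a0-(np.pi-.037); print('guard angle',g0)
pos=lambda g: H+.1*np.array([np.cos(np.pi-.037+g),np.sin(np.pi-.037+g)])
if abs(np.hypot(*v)-.1)<.006:
    yaw=0.0; movep([*k[:2],.26],down(yaw)); command_gripper(.045,40)
    c=(k[:2]+pos(g0))/2
    hit=move_l([*c,.182],feed=.08,until_force=6); print('down',hit,sense()['position'])
    command_gripper(0,40); s=sense(); print('gap',s['finger_gap'],s['gripper_force'])
```

```text
knob 284 [0.6205 0.2489 0.1788] [[0.615 0.242 0.175]
 [0.627 0.255 0.181]] R from hinge 0.09678744412929363
guard angle 1.8718611134233774
down False [0.62133719 0.24730004 0.18264752]
gap 0.01620046454308789 39.249637364409864
```

Run:
```python
from h import *
H=np.array([.4953,.346])+.1*np.array([np.cos(-.037),np.sin(-.037)])
pos=lambda g: H+.1*np.array([np.cos(np.pi-.037+g),np.sin(np.pi-.037+g)])
ok=True
for g in np.linspace(1.75,.15,13):
    hit=move_l([*pos(g),.182],feed=.1,until_force=30)
    s=sense(); 
    if hit or s['finger_gap']<.013: print('stop',g,s['wrist_force'],s['finger_gap']); ok=False; break
print(np.array(s['position']).round(4),np.array(s['wrist_force']).round(1),s['finger_gap'])
if ok:
    for g in (.08,.03,0,-.02,-.04):
        hit=move_l([*pos(g),.182],feed=.04,until_force=30); s=sense()
        print(g,hit,np.array(s['position']).round(4),np.array(s['wrist_force']).round(1),round(s['finger_gap'],4))
        if hit: break
print(s['time_s'])
```

```text
stop 0.41666666666666674 [-30.90887433 -17.50841348  32.43146709] 0.011781426335870664
[0.4916 0.2972 0.181 ] [-30.9 -17.5  32.4] 0.011781426335870664
86.1833
```

Something resisted at about 0.42 rad and the fingers slipped. I'll read the state and the cloud before doing anything.

Run:
```python
from h import *
s,im,d,P=grab_cloud(); np.savez('pics/g1.npz',im=im,P=P)
print(np.array(s['position']).round(4),np.array(s['wrist_force']).round(1),np.array(s['ft_torque']).round(2),s['finger_gap'],s['gripper_force'],np.array(s['joint_pos']).round(3)); print(np.array(s['tcp_rot']).round(3))
r,g,b=im[...,0],im[...,1],im[...,2]; Z=P[...,2]
y=(r>110)&(b<0.55*r)&(g>.55*r)&(Z>.13)&(Z<.165); print('yellow',y.sum())
q=P[y]; h=np.array([.5952,.3423])
if y.sum():
    dd=q[:,:2]-h; rr=np.hypot(*dd.T); an=np.arctan2(dd[:,1],dd[:,0])%(2*np.pi)-(np.pi-.037)
    for lo in np.arange(0,.2,.02):
        k=(rr>=lo)&(rr<lo+.02)
        if k.sum(): print(round(lo,2),k.sum(),np.percentile(an[k],[5,50,95]).round(2),np.median(q[k][:,2]).round(3))
c,dd=camera('scene'); cc=campose('scene'); S=cloud(cc,dd); c=c.astype(int)
m=(S[...,2]>.172)&(S[...,2]<.185)&(c.sum(2)<150)&(np.hypot(S[...,0]-.5,S[...,1]-.31)<.07); print('dark scene',m.sum(), S[m].mean(0) if m.any() else '')
y=(c[...,0]>120)&(c[...,2]<.5*c[...,0])&(c[...,1]>.55*c[...,0])&(S[...,2]>.13)&(S[...,2]<.165)&(S[...,0]<.72)&(S[...,0]>.38)&(S[...,1]>.18)&(S[...,1]<.42)
q=S[y]; dd=q[:,:2]-h; rr=np.hypot(*dd.T); an=np.arctan2(dd[:,1],dd[:,0])%(2*np.pi)-(np.pi-.037)
for lo in np.arange(0,.2,.02):
    k=(rr>=lo)&(rr<lo+.02)
    if k.sum(): print('sc',round(lo,2),k.sum(),np.percentile(an[k],[5,50,95]).round(2))
```

```text
[0.4916 0.2973 0.181 ] [-30.6 -16.9  32. ] [-3.67  6.44 -0.06] 0.01208315537937376 41.80688353255391 [-1.394  0.664  1.158  1.878 -0.682  1.109 -1.534]
[[ 0.999 -0.002 -0.032]
 [-0.003 -1.    -0.011]
 [-0.032  0.011 -0.999]]
yellow 11540
0.0 4764 [-1.94  0.39  2.  ] 0.156
0.02 1547 [0.33 0.53 0.74] 0.146
0.04 1452 [0.4  0.52 0.64] 0.146
0.06 2029 [0.15 0.52 0.88] 0.146
0.08 740 [0.09 0.9  0.94] 0.146
0.1 471 [0.11 0.19 0.92] 0.146
0.12 525 [0.21 0.62 0.76] 0.146
0.14 12 [0.57 0.58 0.6 ] 0.145
dark scene 19 [0.48660782 0.28693087 0.17883131]
sc 0.0 138 [-2.57  0.58  2.68]
sc 0.02 33 [0.33 0.62 1.45]
sc 0.04 6 [0.54 0.64 0.7 ]
sc 0.06 4 [0.76 0.83 0.9 ]
sc 0.08 9 [0.55 0.92 0.94]
sc 0.1 23 [0.15 0.53 0.92]
sc 0.12 75 [0.21 0.51 0.8 ]
sc 0.14 23 [0.45 0.52 0.64]
```

The tool has slipped to the outside of the knob: the pads only held it by friction along the arc, and the elbow has drifted. I'll release, reset the elbow and re-pinch with the fingers closing along the tangent, turning the gripper with the guard.

Run:
```python
from h import *
command_gripper(.06); s=sense(); print('F',np.array(s['wrist_force']).round(1),np.array(s['position']).round(3))
p=s['position']; move_l([p[0],p[1],.25],down(0),feed=.1); print('F',np.array(sense()['wrist_force']).round(1))
move_l([p[0]+.03,p[1],.38],feed=.2)
move_joints([-.45,.469,-.049,1.532,.024,1.141,-.1])
s=sense(); print(np.array(s['position']).round(3),s['time_s'])
H=np.array([.5952,.3423])
movep([.56,.30,.34],down(0)); s=sense(); print(np.array(s['joint_pos']).round(2))
s,im,d,P=grab_cloud(); Z=P[...,2]
m=(Z>.172)&(Z<.186)&(im.sum(2)<200)&(P[...,0]>.45)&(P[...,0]<.68)&(P[...,1]>.2)&(P[...,1]<.4)
print('knob',m.sum(),np.median(P[m],axis=0).round(4) if m.any() else '')
D=np.hypot(P[...,0]-.4953,P[...,1]-.346)
for lo,hi in ((.0125,.0185),(.0195,.0215),(.023,.027)):
    k=(D>lo)&(D<hi)&(Z>.06)&(Z<.15); print(lo,k.sum(),np.percentile(Z[k],[10,50,90]).round(4) if k.any() else '')
m=(Z>.14)&(Z<.165)&(im[...,0]>im[...,2]+60)&(np.hypot(P[...,0]-H[0],P[...,1]-H[1])<.015); print('hub',np.median(P[m],axis=0).round(4))
```

```text
F [-1.3 -4.1 -2.7] [0.501 0.304 0.181]
F [ 0.1 -0.8  0.2]
[0.616 0.276 0.256] 90.125
[-0.81  0.35  0.35  1.54 -0.12  1.27 -2.02]
knob 0 
0.0125 466 [0.0952 0.1035 0.1047]
0.0195 243 [0.0822 0.0921 0.0942]
0.023 410 [0.0744 0.0816 0.0829]
hub [0.5963 0.3425 0.1558]
```

```bash
cat >> h.py <<'E'
H=np.array([.4953,.346])+.1*np.array([np.cos(-.037),np.sin(-.037)])
gpos=lambda g,r=.1: H+r*np.array([np.cos(np.pi-.037+g),np.sin(np.pi-.037+g)])
E
python3 - <<'E'
from h import *
movep([*gpos(0),.27],down(-.037)); print(np.array(sense()['joint_pos']).round(2))
for g in np.linspace(.23,1.87,8):
    move_l([*gpos(g),.27],down(g-.037),feed=.15)
s=sense(); print(np.array(s['joint_pos']).round(2),np.array(s['position']).round(4),s['time_s'])
u=gpos(1.87,.15); move_l([*u,.27])
s,im,d,P=grab_cloud(); Z=P[...,2]
m=(Z>.172)&(Z<.186)&(im.sum(2)<200)&(np.hypot(*(P[...,:2]-gpos(1.87)).transpose(2,0,1))<.05)
q=P[m]; k=np.median(q,axis=0); print('knob',m.sum(),k.round(4),np.percentile(q,[3,97],axis=0).round(3),'exp',gpos(1.87).round(4))
E
```

```text
[-0.93  0.35  0.32  1.71 -0.12  1.11 -2.18]
[-0.46  0.44  0.02  1.54 -0.01  1.16 -0.17] [0.6202 0.2461 0.2698] 95.6667
knob 430 [0.6233 0.2481 0.1792] [[0.617 0.24  0.175]
 [0.63  0.255 0.181]] exp [0.6212 0.2457]
```

Run:
```python
from h import *
command_gripper(.045,80); p=[.622,.247]; move_l([*p,.25],feed=.15)
print(move_l([*p,.179],feed=.08,until_force=6)); command_gripper(0,80); s=sense(); f0=np.array(s['wrist_force']); print(s['finger_gap'],s['gripper_force'],f0.round(1))
ok=True
for g in np.arange(1.8,.25,-.1):
    hit=move_l([*gpos(g),.179],down(g-.037),feed=.08,until_force=25); s=sense()
    print(round(g,2),(np.array(s['position'][:2])-gpos(g)).round(4),(np.array(s['wrist_force'])-f0).round(1),round(s['finger_gap'],4))
    if hit or s['finger_gap']<.0135: ok=False; break
print(ok,s['time_s'])
```

```text
False
0.015251912208615081 78.37990526662907 [1.9 0.  2.8]
1.8 [0.0008 0.0011] [0.7 2.9 1.3] 0.0152
1.7 [0.001  0.0011] [1.1 4.  2.2] 0.0153
1.6 [0.0011 0.001 ] [1.1 3.9 3.2] 0.0152
1.5 [0.0012 0.001 ] [2.2 3.9 3. ] 0.015
1.4 [0.0014 0.001 ] [1.7 3.5 3.1] 0.0151
1.3 [0.0016 0.0008] [3.3 3.5 2.9] 0.0155
1.2 [0.0017 0.0007] [2.  3.5 2.1] 0.0153
1.1 [0.0019 0.0006] [3.7 2.5 2.1] 0.0154
1.0 [0.0021 0.0004] [3.  2.  0.8] 0.0151
0.9 [0.0022 0.0002] [3.2 1.9 2.2] 0.0151
0.8 [ 0.0023 -0.    ] [3.7 0.8 2.2] 0.0156
0.7 [ 0.0024 -0.0003] [4.  0.8 2.6] 0.0153
0.6 [ 0.0024 -0.0005] [3.1 0.2 2.8] 0.0152
0.5 [ 0.0024 -0.0008] [2.5 0.1 4.1] 0.0155
0.4 [ 0.0024 -0.001 ] [ 3.1 -0.1  4. ] 0.0154
0.3 [ 0.0023 -0.0012] [ 1.8 -1.4  4.9] 0.0154
True 103.05
```

The sweep tracks well, so I'll close it over the catch.

Run:
```python
from h import *
s=sense(); f0=np.array(s['wrist_force'])
for g in (.2,.12,.06,.03,.01,-.01,-.03,-.05):
    hit=move_l([*gpos(g),.179],down(g-.037),feed=.05,until_force=22); s=sense(); v=np.array(s['position'][:2])-H
    print(g,hit,'act',round(np.arctan2(v[1],v[0])%(2*np.pi)-np.pi+.037,4),(np.array(s['wrist_force'])-f0).round(1),round(s['finger_gap'],4))
    if hit: break
print(s['time_s'])
```

```text
0.2 False act 0.2193 [ 0.2 -0.2 -0.8] 0.0152
0.12 False act 0.139 [-0.3 -0.2 -0.1] 0.0152
0.06 False act 0.0796 [-1.  -0.7  1. ] 0.015
0.03 False act 0.0629 [-1.5 -2.5  2.5] 0.0153
0.01 False act 0.044 [-2.  -3.4  2.5] 0.0152
-0.01 False act 0.0076 [-0.4  0.2  1.2] 0.0157
-0.03 False act -0.0048 [-1.  -1.3  2. ] 0.0151
-0.05 False act -0.0096 [-3.5 -5.2  4. ] 0.015
105.225
```

It snapped: the force peaked and then dropped, and the guard reached its stop. Next I'll release and check it stays shut, then look over the pin and the stack.

Run:
```python
from h import *
move_l([*gpos(-.005),.179],feed=.05); command_gripper(.045); sleep(.3)
p=sense()['position']; move_l([p[0],p[1],.30],feed=.15)
movep([.45,.30,.33],down(.6))
s,im,d,P=grab_cloud(); save('',im.astype(np.uint8),'fin.png'); Z=P[...,2]
m=(Z>.172)&(Z<.186)&(im.sum(2)<200)&(np.hypot(P[...,0]-.4953,P[...,1]-.346)<.06); k=np.median(P[m],axis=0); v=k[:2]-H
print('knob',m.sum(),k.round(4),'angle',np.arctan2(v[1],v[0])%(2*np.pi)-np.pi+.037)
q=(Z>.095)&(Z<.115)&(np.hypot(P[...,0]-.3345,P[...,1]-.2835)<.03); print('pin top',q.sum(),np.median(P[q],axis=0).round(4),np.percentile(Z[q],98))
D=np.hypot(P[...,0]-.4953,P[...,1]-.346)
y=(Z>.135)&(Z<.152)&(im[...,0]>im[...,2]+50)&(D<.06); A=P[y][:,:2]; print('ring of guard centre',cv2.minEnclosingCircle((A[np.hypot(*(A-k[:2]).T)<.05]*1000).astype(np.float32)))
print('under: ',[(round(z0,3),int(((D<.03)&(abs(Z-z0)<.003)).sum())) for z0 in (.082,.094,.104,.135,.143)])
s=sense(); print(np.array(s['wrist_force']).round(1),s['time_s'])
```

```text
knob 211 [0.4955 0.3461 0.1793] angle -0.0015808444308728423
pin top 267 [0.3393 0.2834 0.1034] 0.10898782140059196
ring of guard centre ((497.00909423828125, 345.08697509765625), 48.43850326538086)
under:  [(0.082, 0), (0.094, 0), (0.104, 0), (0.135, 0), (0.143, 3318)]
[-0.3  1.   0.7] 108.0667
```

```bash
python3 -c "
from rig import *
print(finish_job())"
```

```text
the job is handed in; nothing more can be done
None
```

The job is handed in, but no verdict came back. By my last measurements, the cutter, single collar and clamp ring are home in the dark-pattern order, the guard is snapped shut, and the pin is back in its block.

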